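# Lighter into the child-locked bin

### The arm

A 7-joint arm with a two-finger parallel gripper is mounted at the origin on the work surface. World frame = base frame: x ahead of the robot, y to its left, z up, the work surface at z = 0. Lengths are in mm, angles in rad, forces in N, time in s.
With the tool pointing down it reaches from about 425 to 800 mm from the base axis. Payload 8.3 kg.
Tool frame: the origin (TCP) lies between the finger pads; the fingertips stand 14 mm ahead of it and the grasp point (between the pads) lies 5 mm behind it; z points along the fingers, y is the line along which they close (so a half turn about z gives the same grasp; the last joint's range is limited). The gripper opens to 85 mm and grips with 20 to 120 N. Pads are 22 mm wide; open, the fingers measure 114 mm over their backs; the gripper's body (76 mm by 85 mm) begins 54 mm behind the grasp point. The pads swing forward as they close: fully open they stand 13 mm farther back than shut.
Start: joints at [1.243, 0.383, 0.016, 1.37, -0.006, 1.388, -0.046], TCP at [163.61, -603.188, 245.279] pointing down, gripper open.
Joint ranges: [-2.95, 2.95], [-0.25, 2.06], [-1.52, 1.56], [0.18, 2.33], [-1.44, 4.58], [0.02, 2.06], [-3.01, 3.01]. Speed limits (rad/s): [2.39, 2.39, 3.01, 3.01, 3.14, 3.14, 3.14].

### API

Orientations are given as a rotation vector (axis times angle).
In Python, from station import ctrl, eyes, job gives the robot as it stands.
- The arm moves only by the shell command python3 -m pendant 'ROWS' [FORCE]. ROWS is JSON, a list of rows, each an object with "offset": the shift along the tool's x, y, z in m, a list of three; "spin": the turn about the tool's z in rad; "fingers": the closure, from -1 (fully open) to 1 (shut). A call has exactly 8 rows; each row shifts and turns the commanded pose from where the row before left it, along the tool's axes as they then stand; what a row does not reach is not made up. A row lasts 1/12 s, in which the tool goes at most 41.7 mm and 7.16 degrees, less where a joint would pass 70% of its speed; a pose out of reach is approached as far as the arm can. A call with a gripper value outside its range is refused whole. The fingers move at their own pace and stop on an object; FORCE is the grip in N (left out, the last holds). Time passes only in rows, so rows that do not move let the fingers close, or fill a call up. It gives the time, the measured TCP pose, the force and the opening at its end, in the units of the state.
- ctrl.get_obs(): the state, without advancing time (a new reading comes with each control period).
- eyes.read_camera(name): name is "side" or "top"; returns a dict with "image" (480x640x3 uint8, red, green, blue), "mtx" (3x3 intrinsics, pixels), "R" (3x3) and "t" (3): a world point X has camera coordinates R X + t. Camera axes: x right, y down, z forward; pixel columns grow to the right and rows downward; lengths in mm; the calibration is good to about 2 mm. A picture is of the moment at which its call begins. There is no depth.
- job.finish_job(): hands the job in, once; it reports no verdict.
The state is a dict: "time": time; "joints": joint angles; "qvel": joint speeds; "joint_efforts": joint torques, N m; "position": TCP position; "ee_rot": TCP orientation; "force": force on the tool from outside, world axes, zero at the start; "moment": the same for the moment, N m; "grip_width": opening from 0.0 (shut) to 1.0 (fully open).
Only numpy, scipy, OpenCV 4.12 (cv2) and the standard library are available. Lean on these libraries where they do the work, as an engineer would, in place of code of your own. Each camera call takes 0.05 s, during which the arm holds its last target. There are 200 camera calls.

### The job

Throw the empty green lighter away in the tilt-out bin: slide the yellow child-lock tab fully aside, press the red button under it so that the bin springs open, then drop the lighter into the bin. Leave the bin open and the tab aside, and do not disturb the dominoes, ashtray, cup or coaster.

Things in the scene. Friction and masses are not known exactly. Their poses are not given: they have to be found in the camera images.
- console: Sky-blue wooden bin console fixed to the table, 327 mm wide (y), 105 mm deep (x). Origin: on the table at the foot of its front face, at the join of its halves; x into the console (away from its front), y to the left seen from the front. y -157 to 0: bin housing, 165 mm tall. y 0 to 170: lock panel that slopes up at 30 degrees from 50 mm height at the front to 99 mm at the back.
- eave (a point): Front edge, mid-width, of the wooden eave on the 222 mm tall upright board directly behind the lock panel. It is 210 mm up, 14 mm behind the button's centre (console's x) and 178 mm wide. An upright gripper at the button or tab would strike it: come in along the panel's normal, which leans 30 degrees from vertical towards the console's front.
- tab (a joint): Yellow child-lock tab, slide in m: 0 = over the button, 0.050 = fully aside. It moves along the panel in the console's +y direction (away from the bin). It stays where it is left; about 1.5 N moves it.
- tab_grip (a point): Centre of the yellow tab's upright grip rib. Axes: x up the slope, y the way the tab slides aside, z the panel's outward normal. Rib 12 (y) by 30 (x) mm, 28 mm tall (14 mm below to 14 mm above this point). Its cover plate, 36 (y) by 60 (x) mm, 4 mm thick, has its top 14 mm below this point and reaches 12 mm beyond the rib on each y side.
- button (a joint): Travel of the red button, in m: 0 = out, 0.008 = fully in. Springs back when released; fully in takes about 5 N. Pressed in by about 5 mm or more it frees the bin.
- button_top (a point): Centre of the top of the round red button, 28 mm across, under the tab's plate while the tab is over it; axes as tab_grip, press along -z. It stands 12 mm above the panel when out, 4 mm when in. Two dark rails, 13 mm tall, run along y, leaving a 46 mm gap (x) centred on it; with the tab fully aside its plate's edge is 32 mm from the button's centre.
- bin (a joint): Tilt of the bin, in rad: 0 = shut, 0.70 = fully tilted out. Latched until the button is pressed, then a damped spring swings it out to the front by itself in 1 to 2 s and keeps it out.
- bin_mouth (a point): Centre of the mouth of the tilt-out bin (wooden front, brass knob, dark steel inside); turns with it, axes as the console's when shut. Inside 73 (x) by 118 (y) mm, 115 mm deep below this point. Tilted out, the point is 47 mm before the console's front, 130 mm above the table; the mouth is 85 mm front to back, front rim 119 mm up, back rim 140 mm up.
- lighter_center (a point): Centre of the empty lime-green pocket lighter that lies flat on the table: 62 mm long (x, steel end at +x), 22 mm wide (y), 12 mm tall; 18 g.
- ashtray: clear glass ashtray, 112 mm across, 32 mm tall, stands loose on the table; origin at the centre of its underside. Leave alone.
- cup: aluminium cup, 72 mm across, 85 mm tall, stands loose on the table; origin at the centre of its underside. Leave alone.
- coaster: round orange silicone coaster, 96 mm across, 6 mm thick, stands loose on the table; origin at the centre of its underside. Leave alone.
- domino0: Ivory domino lying flat in the cross pattern, 50 (x) by 25 (y) by 9 mm; origin at the centre of its underside. Leave alone.
- domino1: Ivory domino lying flat in the cross pattern, 50 (x) by 25 (y) by 9 mm; origin at the centre of its underside. Leave alone.
- domino2: Ivory domino lying flat in the cross pattern, 50 (x) by 25 (y) by 9 mm; origin at the centre of its underside. Leave alone.
- domino3: Ivory domino lying flat in the cross pattern, 50 (x) by 25 (y) by 9 mm; origin at the centre of its underside. Leave alone.
- domino4: Ivory domino lying flat in the cross pattern, 50 (x) by 25 (y) by 9 mm; origin at the centre of its underside. Leave alone.
There are look-alikes about, which are no part of the job. Leave any brown or purple look-alike of the part that bears lighter_center alone.

How it is judged (in metres and radians):
On the way, in this order (a step that is already met when the one before it is completed fails the run):
1. the child-lock tab is slid aside, the bin still shut (value of joint tab above 0.042 m and value of joint bin below 0.1 rad), for 0.1 s.
2. the button has been pressed and the bin has sprung open (value of joint bin above 0.5 rad), for 0.1 s.
At the end, for the whole second after the job is handed in: The lighter lies at rest inside the bin, its centre at least 30 mm below the mouth; the bin stands tilted out by more than 0.5 rad; the tab is aside (more than 38 mm from covering); the button is out again (value of joint tab above 0.038 m and value of joint bin above 0.5 rad and value of joint button below 0.003 m and x of lighter_center in the frame of bin_mouth between -0.042 and 0.042 m and y of lighter_center in the frame of bin_mouth between -0.064 and 0.064 m and z of lighter_center in the frame of bin_mouth between -0.125 and -0.03 m and linear speed of lighter below 0.03 m/s); the robot touches nothing.
It fails at once if the ashtray is pushed more than 30 mm from its place (distance of ashtray from where it was at the start of the episode above 0.03 m).
It fails at once if the cup is pushed more than 30 mm from its place (distance of cup from where it was at the start of the episode above 0.03 m).
It fails at once if the coaster is pushed more than 30 mm from its place (distance of coaster from where it was at the start of the episode above 0.03 m).
It fails at once if a domino is pushed more than 20 mm from its place (distance of any of domino0, domino1, domino2, domino3, domino4 from where it was at the start of the episode above 0.02 m).
It fails at once if the cup is tipped over (angle between cup's own z axis and vertical above 0.5 rad).
It also fails if it takes over 61 s, if anything falls off the work surface, if the arm or the gripper's body presses on something with over 40 N, if the wrist force passes 120 N, or if a joint passes its speed limit or range.

## Working session

There is one attempt and no reset: what is moved stays moved. The work goes in short steps, Python scripts to look and compute and a shell command to move; the robot and the scene stay as the last step left them, time stands still between calls to the robot, and variables do not carry over. Pictures are saved under pics/ and viewed, on a budget of 10 in all, crops included, one or two more only if the job needs it, and the job is handed in when it is done.

```bash
mkdir -p pics; ls
python3 - <<'E'
from station import ctrl, eyes
import cv2
print(ctrl.get_obs())
for n in("top","side"):
    c=eyes.read_camera(n); cv2.imwrite(f"pics/{n}0.png",c["image"][:,:,::-1]); print(c["mtx"],c["R"],c["t"])
E
```

```text
pics
{'time': 0.0, 'joints': array([ 1.24312573,  0.38422436,  0.01640048,  1.37117861, -0.00632866,
        1.38821733, -0.04649083]), 'qvel': array([ 0.00024205, -0.00019767, -0.00048237, -0.00035524,  0.00215062,
        0.00047353, -0.00101013]), 'joint_efforts': array([ 8.39942822e-04, -6.27585196e+01,  8.44540782e-01, -3.71822476e+01,
        1.64386566e-02,  1.43174833e-02,  2.73037375e-05]), 'position': array([ 163.45496243, -602.73800178,  244.27658098]), 'ee_rot': array([-3.11215250e+00, -4.14495163e-01,  4.38273035e-04]), 'force': array([ 0.37807714,  0.03209293, -0.34589465]), 'moment': array([-0.04041541, -0.00252915,  0.01172596]), 'grip_width': 1.0002076345982405}
[[548.75444497   0.         321.3308643 ]
 [  0.         548.75444497 235.39813299]
 [  0.           0.           1.        ]] [[-0.00897348 -0.99995754 -0.0020952 ]
 [-0.99825304  0.00908051 -0.05838157]
 [ 0.05839812  0.00156765 -0.99829214]] [  31.38613369  531.79843383 1420.01550642]
[[610.21143653   0.         310.79305865]
 [  0.         610.21143653 243.56265891]
 [  0.           0.           1.        ]] [[ 0.99929908 -0.03732716  0.00283269]
 [-0.02322198 -0.67747537 -0.7351788 ]
 [ 0.02936122  0.73459772 -0.67786733]] [-505.16558304  132.99498638 1484.79141418]
```

View pics/top0.png

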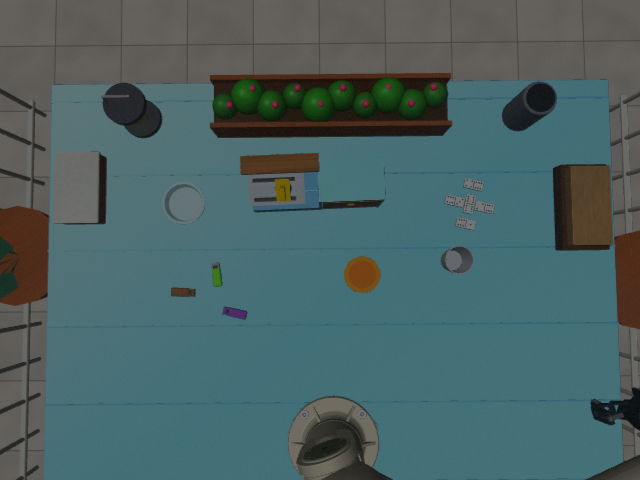

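View pics/side0.png

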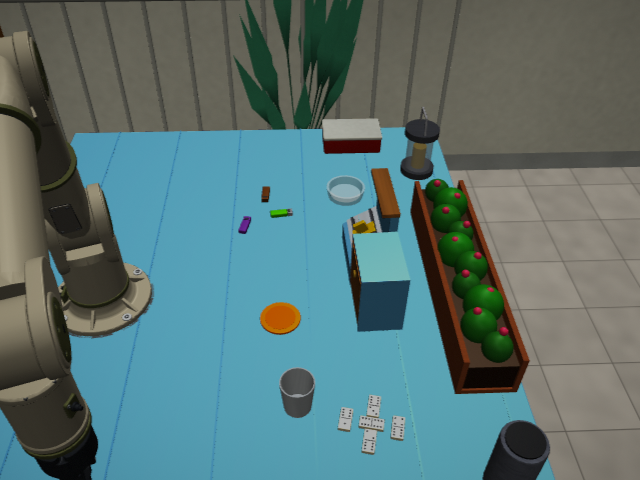

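The top view shows the lime lighter at (217,274). The look-alikes are purple at (235,313) and brown at (183,292), and I choose the lime one. The tab is at (283,189) and the eave at (280,164). One close crop will check this.

```bash
cat > h.py <<'E'
import numpy as np, cv2
from station import ctrl, eyes
from scipy.spatial.transform import Rotation as Ro
def ray(c,uv):
    d=c["R"].T@np.linalg.inv(c["mtx"])@np.array([uv[0],uv[1],1.]); return -c["R"].T@c["t"],d
def onz(c,uv,z):
    o,d=ray(c,uv); return o+d*(z-o[2])/d[2]
def tri(c1,u1,c2,u2):
    o1,d1=ray(c1,u1);o2,d2=ray(c2,u2)
    s=np.linalg.lstsq(np.c_[d1,-d2],o2-o1,rcond=None)[0]
    a,b=o1+s[0]*d1,o2+s[1]*d2; return (a+b)/2,np.linalg.norm(a-b)
def proj(c,X):
    p=c["mtx"]@(c["R"]@np.array(X,float)+c["t"]); return p[:2]/p[2]
def mask(c,lo,hi,box):
    h=cv2.cvtColor(c["image"],cv2.COLOR_RGB2HSV); m=cv2.inRange(h,lo,hi); k=np.zeros_like(m)
    x0,y0,x1,y1=box; k[y0:y1,x0:x1]=m[y0:y1,x0:x1]; return k
E
python3 - <<'E'
from h import *
T=eyes.read_camera("top");S=eyes.read_camera("side")
for n,c,b,bl in(("T",T,(240,145,325,215),(195,250,235,300)),("S",S,(335,160,410,245),(262,200,300,225))):
    for nm,lo,hi,bb in(("yel",(22,150,80),(32,255,255),b),("lime",(38,120,60),(65,255,255),bl),("eave",(5,100,40),(18,255,200),b)):
        m=mask(c,lo,hi,bb); p=cv2.findNonZero(m)
        if p is None: print(n,nm,None);continue
        r=cv2.minAreaRect(p); print(n,nm,len(p),p.reshape(-1,2).mean(0).round(1),np.round(r[0],1),np.round(r[1],1),round(r[2],1),cv2.boxPoints(r).round(1).tolist())
a=cv2.resize(T["image"][145:220,235:395],(800,375),interpolation=cv2.INTER_CUBIC)
b=cv2.resize(S["image"][160:240,335:415],(400,225*1),interpolation=cv2.INTER_CUBIC) if 0 else cv2.resize(S["image"][165:240,335:435],(300,225),interpolation=cv2.INTER_CUBIC)
d=cv2.resize(T["image"][255:325,165:255],(289,225),interpolation=cv2.INTER_CUBIC)
o=np.zeros((600,800,3),np.uint8);o[:375]=a;o[375:,:300]=b;o[375:,400:689]=d
cv2.imwrite("pics/crop1.png",o[:,:,::-1])
E
```

```text
T yel 306 [282.3 189.7] [282.4 189.7] [22.3 14. ] 85.9 [[274.6000061035156, 179.10000610351562], [288.6000061035156, 178.10000610351562], [290.20001220703125, 200.3000030517578], [276.20001220703125, 201.3000030517578]]
T lime 140 [216.4 276.7] [216.4 276.8] [17.9  7.9] 82.9 [[211.3000030517578, 268.5], [219.1999969482422, 267.5], [221.39999389648438, 285.20001220703125], [213.5, 286.20001220703125]]
T eave 1378 [279.1 163.3] [282.2 179.3] [50.4 81.9] 88.0 [[240.39999389648438, 155.60000610351562], [322.20001220703125, 152.60000610351562], [324.0, 203.0], [242.1999969482422, 205.89999389648438]]
S yel 162 [365.  226.7] [363.7 226.2] [12.5 22.3] 86.6 [[352.29998779296875, 220.60000610351562], [374.5, 219.3000030517578], [375.20001220703125, 231.8000030517578], [353.0, 233.10000610351562]]
S lime 116 [278.6 212.7] [278.6 212.8] [ 7.1 16.9] 83.7 [[269.79998779296875, 210.1999969482422], [286.6000061035156, 208.39999389648438], [287.3999938964844, 215.39999389648438], [270.6000061035156, 217.3000030517578]]
S eave 850 [385.1 193.4] [381.2 209. ] [38.  81.9] 14.6 [[352.5, 243.89999389648438], [373.1000061035156, 164.6999969482422], [409.8999938964844, 174.1999969482422], [389.29998779296875, 253.39999389648438]]
```

View pics/crop1.png

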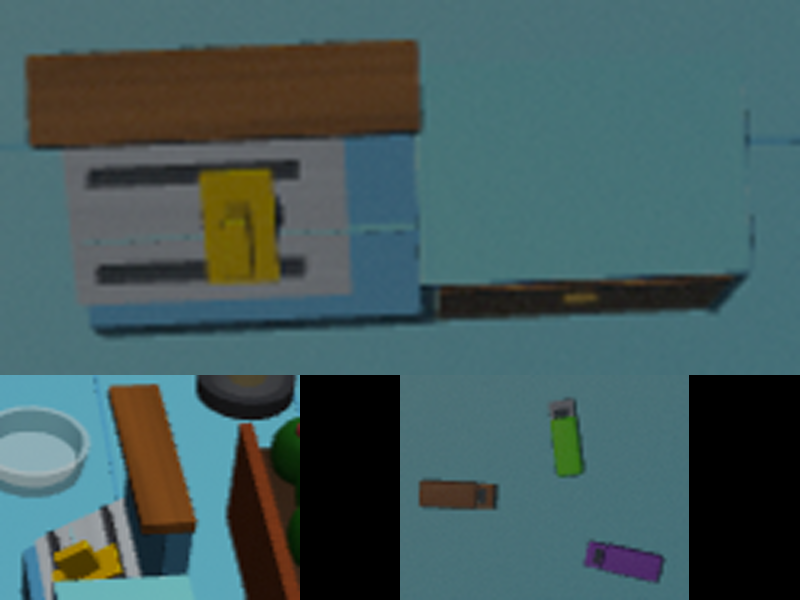

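The crop confirms the lime lighter with its steel end up-image, and the tab plate with its rib over the button. The eave's front edge runs from about (241,174) to (319,171), and the housing top's front edge from (320,202) to (384.5,199.5). Next I work out the poses.

Run:
```python
from h import *
T=eyes.read_camera("top");S=eyes.read_camera("side")
f=lambda u,z:onz(T,u,z).round(1)
e1,e2=f((241,174.3),210),f((318.8,171.2),210); print("eave",e1,e2,np.linalg.norm(e1-e2),(e1+e2)/2, np.degrees(np.arctan2(*(e1-e2)[:2])))
j,k=f((319.5,202),165),f((384.6,199.4),165); print("house",j,k,np.linalg.norm(j-k),np.degrees(np.arctan2(*(j-k)[:2])))
print("panel front left top z50",f((253.2,209.5),50), "foot",f((254,211.5),0), "corner z0 join",f((320,209),0))
# lighter: whole incl. steel via brightness difference from table
for n,c,b in(("T",T,(200,255,232,295)),("S",S,(262,200,300,225))):
    im=c["image"].astype(int);x0,y0,x1,y1=b;p=im[y0:y1,x0:x1];bg=np.median(p.reshape(-1,3),0)
    m=(np.abs(p-bg).sum(2)>50).astype(np.uint8);q=cv2.findNonZero(m);r=cv2.minAreaRect(q);print(n,len(q),np.array(r[0])+[x0,y0],r[1],r[2])
    cen=np.array(r[0])+[x0,y0]; print("lighter",onz(c,cen,6).round(1),[onz(c,bp+[x0,y0],6).round(0)[:2].tolist() for bp in cv2.boxPoints(r)])
print("rib top tri",tri(T,(282.2,194.3),S,(360,226.7)))
```

```text
eave [661.7 207.9 210. ] [667.1  30.7 210. ] 177.28226081590907 [664.4 119.3 210. ] -1.745493719110439
house [602.   29.9 165. ] [ 606.8 -123.2  165. ] 153.17522645649981 -1.795752347572576
panel front left top z50 [598.1 200.4  50. ] foot [598.1 204.6   0. ] corner z0 join [603.1  29.5   0. ]
T 218 [216.39230728 274.13846207] (24.1867733001709, 9.426640510559082) 82.87498474121094
lighter [433.3 302.8   6. ] [[463.0, 319.0], [466.0, 295.0], [403.0, 287.0], [400.0, 311.0]]
S 204 [275.88027    210.71922493] (33.26271438598633, 15.070883750915527) 19.179006576538086
lighter [418.6 312.3   6. ] [[367.0, 307.0], [380.0, 371.0], [470.0, 318.0], [455.0, 257.0]]
rib top tri (array([630.80097713, 121.86114985, 105.62394234]), np.float64(3.459978174102079))
```

Console origin is about (602,30), yaw +1.75°. The eave is 177 mm long (178 given) and the lighter 63x24 (62x22), so both agree. Rows cannot tilt the tool. I will instead turn it so its y lies along console x and use the open gripper's rear finger, so the body stays in front of the eave. First I hover before the panel.

```bash
R='{"offset":[0.0295,-0.028,0],"spin":0,"fingers":-1}'; 
python3 -m pendant '[{"offset":[0.0295,-0.028,0],"spin":0,"fingers":-1},{"offset":[0.0295,-0.028,0],"spin":0,"fingers":-1},{"offset":[0.0295,-0.028,0],"spin":0,"fingers":-1},{"offset":[0.0295,-0.028,0],"spin":0,"fingers":-1},{"offset":[0.0295,-0.028,0],"spin":0,"fingers":-1},{"offset":[0.0295,-0.028,0],"spin":0,"fingers":-1},{"offset":[0.0295,-0.028,0],"spin":0,"fingers":-1},{"offset":[0.0295,-0.028,0],"spin":0,"fingers":-1}]'
python3 -m pendant '[{"offset":[0.0295,-0.028,0],"spin":0,"fingers":-1},{"offset":[0.0295,-0.028,0],"spin":0,"fingers":-1},{"offset":[0.0295,-0.028,0],"spin":0,"fingers":-1},{"offset":[0.0295,-0.028,0],"spin":0,"fingers":-1},{"offset":[0.0295,-0.028,0],"spin":0,"fingers":-1},{"offset":[0.0295,-0.028,0],"spin":0,"fingers":-1},{"offset":[0.0295,-0.028,0],"spin":0,"fingers":-1},{"offset":[0.0295,-0.028,0],"spin":0,"fingers":-1}]'
python3 - <<'E'
from h import *
T=eyes.read_camera("top")
o=ctrl.get_obs();print(o["joints"].round(2))
print("plate",onz(T,(282.9,190.2),93).round(1))
E
```

```text
time: 0.97
position: [333.3, -323.4, 245.6]
ee_rot: [3.113, 0.415, 0.0]
force: [1.4, 0.2, 0.1]
grip_width: 1.002
time: 1.63
position: [502.5, -45.5, 245.7]
ee_rot: [3.114, 0.414, 0.001]
force: [-0.1, -0.8, -0.3]
grip_width: 1.0
[ 0.49  0.16 -0.54  1.67  0.08  1.33 -1.36]
plate [641. 121.  93.]
```

```bash
python3 -m pendant '[{"offset":[0.0288,-0.0273,0],"spin":0,"fingers":-1},{"offset":[0.0288,-0.0273,0],"spin":0,"fingers":-1},{"offset":[0.0288,-0.0273,0],"spin":0,"fingers":-1},{"offset":[0.0288,-0.0273,0],"spin":0,"fingers":-1},{"offset":[0,0,0],"spin":-0.1215,"fingers":-1},{"offset":[0,0,0],"spin":-0.1215,"fingers":-1},{"offset":[0,0,0],"spin":-0.1215,"fingers":-1},{"offset":[0,0,0],"spin":-0.1215,"fingers":-1}]'
python3 -m pendant '[{"offset":[0,0,0],"spin":-0.1215,"fingers":-1},{"offset":[0,0,0],"spin":-0.1215,"fingers":-1},{"offset":[0,0,0],"spin":-0.1215,"fingers":-1},{"offset":[0,0,0],"spin":-0.1215,"fingers":-1},{"offset":[0,0,0],"spin":-0.1215,"fingers":-1},{"offset":[0,0,0],"spin":-0.1215,"fingers":-1},{"offset":[0,0,0],"spin":-0.1215,"fingers":-1},{"offset":[0,0,0],"spin":0,"fingers":-1}]'
python3 - <<'E'
from h import *
o=ctrl.get_obs();print(o["joints"].round(2),Ro.from_rotvec(o["ee_rot"]).as_matrix().round(3))
S=eyes.read_camera("side");T=eyes.read_camera("top")
a=cv2.resize(S["image"][120:270,290:440],(600,600),interpolation=cv2.INTER_CUBIC)
cv2.imwrite("pics/s2.png",a[:,:,::-1])
E
```

```text
time: 2.35
position: [584.5, 88.6, 245.0]
ee_rot: [-2.919, -1.162, 0.001]
force: [0.5, -0.2, -0.2]
grip_width: 0.997
time: 3.02
position: [584.5, 88.0, 245.2]
ee_rot: [-2.181, -2.261, 0.0]
force: [0.2, -0.9, 0.3]
grip_width: 1.0
[ 0.4   0.42 -0.83  1.44  0.31  1.41 -0.39] [[-0.036  0.999 -0.   ]
 [ 0.999  0.036  0.   ]
 [ 0.    -0.    -1.   ]]
```

View pics/s2.png

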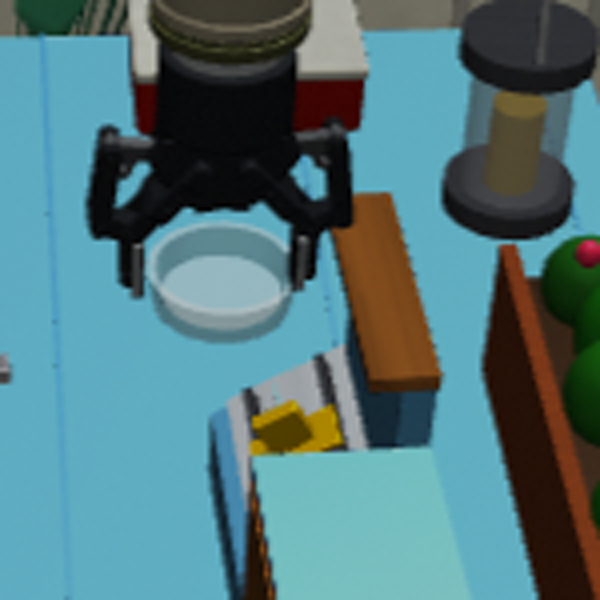

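Side crop: the fingers stand either side of (220,280), the rear knuckle bulges out to (352,215), and the eave's near end is at (372,388). I check the knuckle and eave clearance with rays.

Run:
```python
from h import *
S=eyes.read_camera("side")
def ony(u,y):
    u=(290+u[0]/4,120+u[1]/4);o,d=ray(S,u); return (o+d*(y-o[1])/d[1]).round(1)
for n,u,y in(("knuckle low out",(353,215),77),("knuckle top out",(349,130),77),("tip out R",(316,288),77),("tip in R",(293,290),77),("tip in L",(143,297),77),("tip out L",(120,285),77),("knuckle L",(88,225),77),("eave bottom front",(372,389),30.7),("eave front top",(368,379),30.7),("rib top near",(0,0),0)): print(n,ony(u,y))
print(proj(S,(584.5,88,245.2)))
```

```text
knuckle low out [657.7  77.  300.4]
knuckle top out [651.1  77.  357. ]
tip out R [640.5  77.  249.6]
tip in R [627.4  77.  248.5]
tip in L [541.8  77.  245.7]
tip out L [528.6  77.  254.7]
knuckle L [510.2  77.  297.1]
eave bottom front [669.8  30.7 212.6]
eave front top [666.9  30.7 220. ]
rib top near [464.3   0.  487.9]
[344.05548941 191.07190005]
```

The eave lies at z 210–222, and the knuckle sits 73 mm out at 55–112 mm above the tip, so once low it passes beneath the eave. I go back, down and forward beside the rib.

```bash
python3 -m pendant '[{"offset":[0,-0.03,0],"spin":0,"fingers":-1},{"offset":[0,0,0.036],"spin":0,"fingers":-1},{"offset":[0,0,0.036],"spin":0,"fingers":-1},{"offset":[0,0,0.036],"spin":0,"fingers":-1},{"offset":[0,0,0.036],"spin":0,"fingers":-1},{"offset":[0,0.012,0],"spin":0,"fingers":-1},{"offset":[0,0.012,0],"spin":0,"fingers":-1},{"offset":[0,0,0],"spin":0,"fingers":-1}]'
python3 -m pendant '[{"offset":[0.005,0,0],"spin":0,"fingers":-1},{"offset":[0.009,0,0],"spin":0,"fingers":-1},{"offset":[0.009,0,0],"spin":0,"fingers":-1},{"offset":[0.009,0,0],"spin":0,"fingers":-1},{"offset":[0,0,0],"spin":0,"fingers":-1},{"offset":[0,0,0],"spin":0,"fingers":-1},{"offset":[0,0,0],"spin":0,"fingers":-1},{"offset":[0,0,0],"spin":0,"fingers":-1}]'
python3 - <<'E'
from h import *
T=eyes.read_camera("top");S=eyes.read_camera("side")
a=cv2.resize(T["image"][145:220,235:335],(800,600),interpolation=cv2.INTER_CUBIC)[:300]
b=cv2.resize(S["image"][165:240,315:415],(800,600),interpolation=cv2.INTER_CUBIC)
cv2.imwrite("pics/c3.png",np.hstack([cv2.resize(T["image"][145:225,235:335],(400,320)),cv2.resize(S["image"][160:240,315:415],(400,320))])[:,:,::-1])
E
```

```text
time: 3.83
position: [579.7, 87.7, 100.6]
ee_rot: [-2.192, -2.25, -0.0]
force: [0.8, -0.7, 0.3]
grip_width: 1.001
time: 4.5
position: [577.5, 119.9, 101.4]
ee_rot: [2.187, 2.255, 0.0]
force: [-0.3, 0.6, 0.2]
grip_width: 1.003
```

View pics/c3.png

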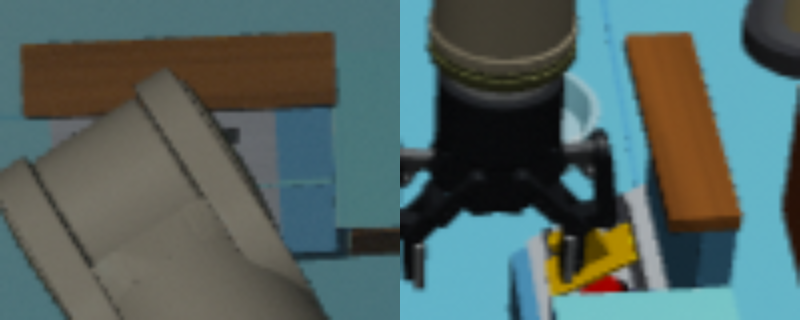

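The tab is moving with the finger: in the side crop the red button shows at (603,285). Carry on.

```bash
python3 -m pendant '[{"offset":[0.008,0,0],"spin":0,"fingers":-1},{"offset":[0.008,0,0],"spin":0,"fingers":-1},{"offset":[0.008,0,0],"spin":0,"fingers":-1},{"offset":[0.006,0,0],"spin":0,"fingers":-1},{"offset":[0.002,0,0],"spin":0,"fingers":-1},{"offset":[0,0,0],"spin":0,"fingers":-1},{"offset":[0,0,0],"spin":0,"fingers":-1},{"offset":[0,0,0],"spin":0,"fingers":-1}]'
python3 -m pendant '[{"offset":[0.001,0,0],"spin":0,"fingers":-1},{"offset":[0.001,0,0],"spin":0,"fingers":-1},{"offset":[0,0,0],"spin":0,"fingers":-1},{"offset":[0,0,0],"spin":0,"fingers":-1},{"offset":[0,0,0],"spin":0,"fingers":-1},{"offset":[0,0,0],"spin":0,"fingers":-1},{"offset":[0,0,0],"spin":0,"fingers":-1},{"offset":[0,0,0],"spin":0,"fingers":-1}]'
```

```text
time: 5.27
position: [576.7, 149.0, 101.3]
ee_rot: [2.189, 2.25, -0.006]
force: [-3.0, -11.8, 5.2]
grip_width: 1.002
time: 5.93
position: [576.7, 149.3, 101.3]
ee_rot: [2.19, 2.247, -0.009]
force: [-5.1, -16.5, 8.8]
grip_width: 0.998
```

```bash
python3 -m pendant '[{"offset":[-0.01,0,0],"spin":0,"fingers":-1},{"offset":[-0.012,0,0],"spin":0,"fingers":-1},{"offset":[-0.011,0,0],"spin":0,"fingers":-1},{"offset":[0,0.007,0],"spin":0,"fingers":-1},{"offset":[0,0,0],"spin":0,"fingers":-1},{"offset":[0,0,0],"spin":0,"fingers":-1},{"offset":[0,0,0],"spin":0,"fingers":-1},{"offset":[0,0,0],"spin":0,"fingers":-1}]'
python3 - <<'E'
from h import *
S=eyes.read_camera("side")
for n,lo,hi in(("yel",(20,150,80),(34,255,255)),("red",(172,150,80),(180,255,255)),("red0",(0,180,80),(4,255,255))):
    p=cv2.findNonZero(mask(S,lo,hi,(335,180,400,240)))
    if p is not None: print(n,len(p),p.reshape(-1,2).mean(0),cv2.boundingRect(p))
cv2.imwrite("pics/c4.png",cv2.resize(S["image"][175:240,330:410],(738,600),interpolation=cv2.INTER_CUBIC)[:,:,::-1])
E
```

```text
time: 6.6
position: [584.2, 122.3, 101.3]
ee_rot: [-2.185, -2.256, -0.001]
force: [0.5, 0.3, 0.5]
grip_width: 1.003
yel 110 [358.21818182 219.60909091] (350, 212, 23, 16)
red0 28 [365.67857143 230.89285714] (361, 229, 10, 4)
```

View pics/c4.png

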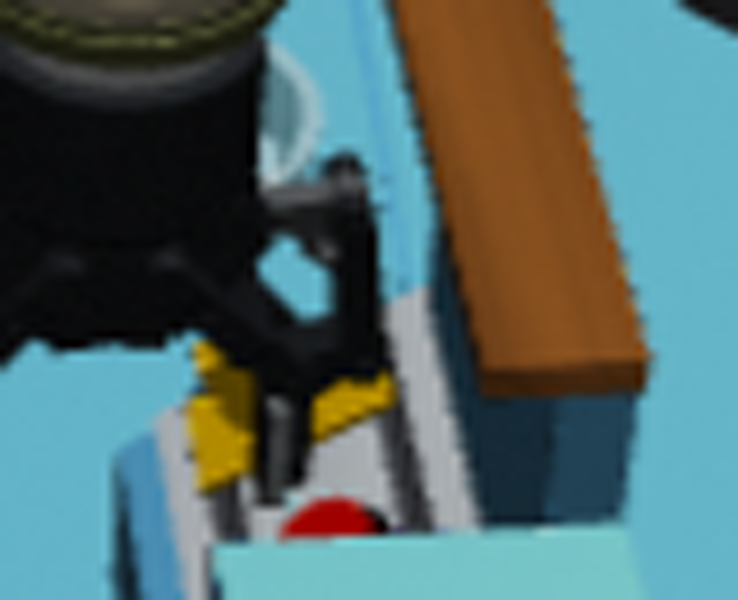

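Run:
```python
from h import *
S=eyes.read_camera("side")
for X in((644.4,121,88),(644.4,135,88),(644,111,88),(644.4,130,88),(640,111,102),(627,111,102)): print(X,proj(S,X))
for z,y in((88,135),(88,130),(88,125)):
    o,d=ray(S,(365.8,229.3)); print(y,(o+d*(y-o[1])/d[1]).round(1))
```

```text
(644.4, 121, 88) [364.3388909  232.16228423]
(644.4, 135, 88) [363.77541725 228.48791369]
(644, 111, 88) [364.58655701 234.82081285]
(644.4, 130, 88) [363.97579364 229.79455353]
(640, 111, 102) [363.33448968 230.6598688 ]
(627, 111, 102) [358.11732155 230.77816474]
135 [649.7 135.   85.1]
130 [648.9 130.   89.5]
125 [648.1 125.   93.9]
```

The tab is fully aside. The button's far edge puts its centre near (648,118,89), so I line up the rear finger and press down.

```bash
python3 -m pendant '[{"offset":[-0.004,0.006,0],"spin":0,"fingers":-1},{"offset":[0,0,0.008],"spin":0,"fingers":-1},{"offset":[0,0,0.003],"spin":0,"fingers":-1},{"offset":[0,0,0.002],"spin":0,"fingers":-1},{"offset":[0,0,0.002],"spin":0,"fingers":-1},{"offset":[0,0,0],"spin":0,"fingers":-1},{"offset":[0,0,0],"spin":0,"fingers":-1},{"offset":[0,0,0],"spin":0,"fingers":-1}]'
python3 -m pendant '[{"offset":[0,0,0.002],"spin":0,"fingers":-1},{"offset":[0,0,0.002],"spin":0,"fingers":-1},{"offset":[0,0,0],"spin":0,"fingers":-1},{"offset":[0,0,0],"spin":0,"fingers":-1},{"offset":[0,0,0],"spin":0,"fingers":-1},{"offset":[0,0,0],"spin":0,"fingers":-1},{"offset":[0,0,0],"spin":0,"fingers":-1},{"offset":[0,0,0],"spin":0,"fingers":-1}]'
python3 - <<'E'
from h import *
S=eyes.read_camera("side");cv2.imwrite("pics/s5.png",S["image"][:,:,::-1])
E
```

```text
time: 7.37
position: [590.5, 117.7, 86.4]
ee_rot: [-2.187, -2.255, -0.0]
force: [0.0, -0.3, 0.2]
grip_width: 0.999
time: 8.03
position: [590.6, 117.5, 82.4]
ee_rot: [-2.187, -2.255, -0.0]
force: [0.5, 0.1, 2.3]
grip_width: 0.998
```

```bash
python3 -m pendant '[{"offset":[0,0,0.002],"spin":0,"fingers":-1},{"offset":[0,0,0.002],"spin":0,"fingers":-1},{"offset":[0,0,0],"spin":0,"fingers":-1},{"offset":[0,0,0],"spin":0,"fingers":-1},{"offset":[0,0,0],"spin":0,"fingers":-1},{"offset":[0,0,0],"spin":0,"fingers":-1},{"offset":[0,0,0],"spin":0,"fingers":-1},{"offset":[0,0,0],"spin":0,"fingers":-1}]'
python3 - <<'E'
from h import *
S=eyes.read_camera("side");cv2.imwrite("pics/s6.png",cv2.resize(S["image"][165:265,310:430],(720,600),interpolation=cv2.INTER_CUBIC)[:,:,::-1])
E
```

```text
time: 8.75
position: [590.6, 117.5, 78.4]
ee_rot: [-2.187, -2.255, 0.0]
force: [-0.5, 0.5, 4.6]
grip_width: 0.994
```

View pics/s6.png

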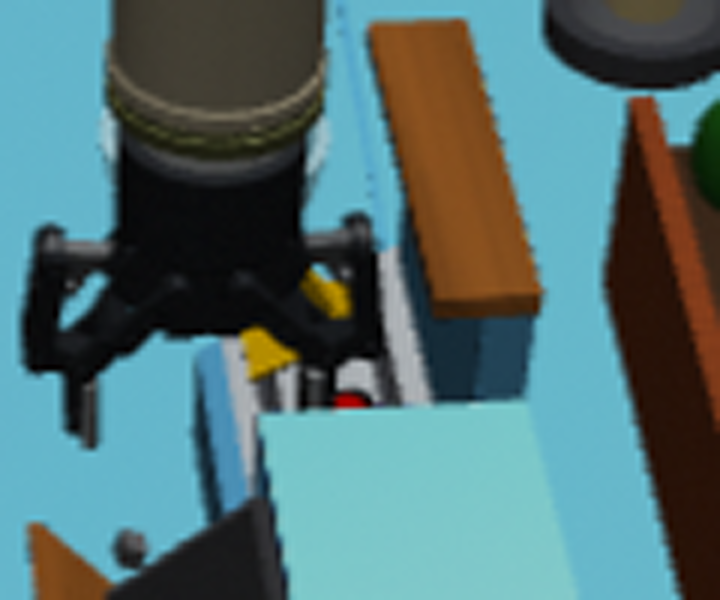

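The bin has sprung open: it tilts out at lower left of the crop while the button is in. Retreat and go to the lighter.

```bash
python3 -m pendant '[{"offset":[0,0,-0.018],"spin":0,"fingers":-1},{"offset":[0,-0.04,0],"spin":0,"fingers":-1},{"offset":[0,0,-0.035],"spin":0,"fingers":-1},{"offset":[0,0,-0.035],"spin":0,"fingers":-1},{"offset":[0.0317,-0.0183,0],"spin":0,"fingers":-1},{"offset":[0.0317,-0.0183,0],"spin":0,"fingers":-1},{"offset":[0.0317,-0.0183,0],"spin":0,"fingers":-1},{"offset":[0.0317,-0.0183,0],"spin":0,"fingers":-1}]'
python3 -m pendant '[{"offset":[0.0317,-0.0183,0],"spin":0,"fingers":-1},{"offset":[0.0317,-0.0183,0],"spin":0,"fingers":-1},{"offset":[0,0,0],"spin":-0.12,"fingers":-1},{"offset":[0,0,0],"spin":-0.12,"fingers":-1},{"offset":[0,0,0],"spin":-0.12,"fingers":-1},{"offset":[0,0,0],"spin":-0.12,"fingers":-1},{"offset":[0,0,0],"spin":-0.12,"fingers":-1},{"offset":[0,0,0],"spin":-0.12,"fingers":-1}]'
python3 -m pendant '[{"offset":[0,0,0],"spin":-0.12,"fingers":-1},{"offset":[0,0,0],"spin":-0.12,"fingers":-1},{"offset":[0,0,0],"spin":-0.12,"fingers":-1},{"offset":[0,0,0],"spin":-0.12,"fingers":-1},{"offset":[0,0,0],"spin":-0.12,"fingers":-1},{"offset":[0,0,0],"spin":-0.12,"fingers":-1},{"offset":[0,0,0],"spin":-0.12,"fingers":-1},{"offset":[0,0,0],"spin":-0.10,"fingers":-1}]'
python3 - <<'E'
from h import *
o=ctrl.get_obs();M=Ro.from_rotvec(o["ee_rot"]).as_matrix();print(o["joints"].round(2),M.round(3).tolist(),o["position"])
S=eyes.read_camera("side");p=cv2.findNonZero(mask(S,(38,120,60),(65,255,255),(250,190,310,235)));print(p.reshape(-1,2).mean(0),cv2.minAreaRect(p))
d=np.array([433,303,16.])-o["position"];print("tool d",M.T@d)
cv2.imwrite("pics/s7.png",cv2.resize(S["image"][120:320,200:440],(720,600),interpolation=cv2.INTER_CUBIC)[:,:,::-1])
E
```

```text
time: 9.47
position: [472.1, 241.3, 165.8]
ee_rot: [-2.188, -2.254, 0.002]
force: [0.4, 0.4, -0.4]
grip_width: 1.0
time: 10.13
position: [434.5, 302.5, 165.6]
ee_rot: [-1.244, -2.884, 0.002]
force: [0.2, 0.3, 0.6]
grip_width: 1.001
time: 10.8
position: [434.6, 302.4, 165.5]
ee_rot: [0.198, -3.134, 0.002]
force: [-0.2, 0.2, -0.0]
grip_width: 1.003
[ 0.29  0.54 -1.27  1.71  0.53  1.3   0.61] [[-0.992, -0.126, -0.001], [-0.126, 0.992, -0.001], [0.002, -0.001, -1.0]] [434.62057705 302.39183187 165.52628818]
[278.49152542 212.78813559] ((278.5914611816406, 212.82315063476562), (7.067618370056152, 16.896024703979492), 83.6598129272461)
tool d [  1.30582227   0.94220631 149.52763648]
```

View pics/s7.png

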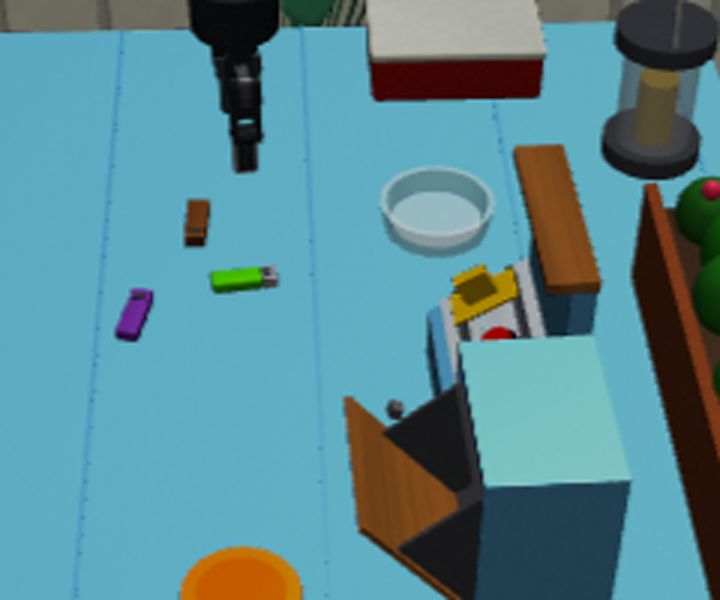

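The bin is open, the tab is aside and the red button is out again. The gripper stands over the lighter, yaw matched. Descend and grip.

```bash
python3 -m pendant '[{"offset":[0,0,0.037],"spin":0,"fingers":-1},{"offset":[0,0,0.037],"spin":0,"fingers":-1},{"offset":[0,0,0.037],"spin":0,"fingers":-1},{"offset":[0.001,0.001,0.026],"spin":0,"fingers":-1},{"offset":[0,0,0.012],"spin":0,"fingers":-1},{"offset":[0,0,0],"spin":0,"fingers":0.9},{"offset":[0,0,0],"spin":0,"fingers":0.9},{"offset":[0,0,0],"spin":0,"fingers":0.9}]' 25
python3 -m pendant '[{"offset":[0,0,0],"spin":0,"fingers":0.9},{"offset":[0,0,0],"spin":0,"fingers":0.9},{"offset":[0,0,0],"spin":0,"fingers":0.9},{"offset":[0,0,0],"spin":0,"fingers":0.9},{"offset":[0,0,0],"spin":0,"fingers":0.9},{"offset":[0,0,0],"spin":0,"fingers":0.9},{"offset":[0,0,-0.015],"spin":0,"fingers":0.9},{"offset":[0,0,-0.03],"spin":0,"fingers":0.9}]'
```

```text
time: 11.52
position: [434.7, 304.9, 19.1]
ee_rot: [-0.187, 3.134, 0.002]
force: [-0.2, 0.0, 0.2]
grip_width: 0.604
time: 12.18
position: [432.7, 302.4, 61.4]
ee_rot: [0.188, -3.132, 0.004]
force: [0.5, -0.6, -0.2]
grip_width: 0.245
```

Width is 21 mm, so the lighter is held. Lift, carry to above the mouth, and turn back so its length lies along the mouth.

```bash
python3 -m pendant '[{"offset":[0,0,-0.035],"spin":0,"fingers":0.9},{"offset":[0,0,-0.035],"spin":0,"fingers":0.9},{"offset":[0,0,-0.035],"spin":0,"fingers":0.9},{"offset":[0,0,-0.035],"spin":0,"fingers":0.9},{"offset":[-0.008,-0.0364,0],"spin":0,"fingers":0.9},{"offset":[-0.008,-0.0364,0],"spin":0,"fingers":0.9},{"offset":[-0.008,-0.0364,0],"spin":0,"fingers":0.9},{"offset":[-0.008,-0.0364,0],"spin":0,"fingers":0.9}]'
python3 -m pendant '[{"offset":[-0.008,-0.0364,0],"spin":0,"fingers":0.9},{"offset":[-0.008,-0.0364,0],"spin":0,"fingers":0.9},{"offset":[-0.008,-0.0364,0],"spin":0,"fingers":0.9},{"offset":[-0.008,-0.0364,0],"spin":0,"fingers":0.9},{"offset":[-0.008,-0.0364,0],"spin":0,"fingers":0.9},{"offset":[-0.008,-0.0364,0],"spin":0,"fingers":0.9},{"offset":[0,0,0],"spin":0.119,"fingers":0.9},{"offset":[0,0,0],"spin":0.119,"fingers":0.9}]'
python3 -m pendant '[{"offset":[0,0,0],"spin":0.119,"fingers":0.9},{"offset":[0,0,0],"spin":0.119,"fingers":0.9},{"offset":[0,0,0],"spin":0.119,"fingers":0.9},{"offset":[0,0,0],"spin":0.119,"fingers":0.9},{"offset":[0,0,0],"spin":0.119,"fingers":0.9},{"offset":[0,0,0],"spin":0.119,"fingers":0.9},{"offset":[0,0,0],"spin":0.119,"fingers":0.9},{"offset":[0,0,0],"spin":0.119,"fingers":0.9}]'
python3 -m pendant '[{"offset":[0,0,0],"spin":0.119,"fingers":0.9},{"offset":[0,0,0],"spin":0.119,"fingers":0.9},{"offset":[0,0,0],"spin":0.119,"fingers":0.9},{"offset":[0,0,0],"spin":0.119,"fingers":0.9},{"offset":[0,0,0],"spin":0,"fingers":0.9},{"offset":[0,0,0],"spin":0,"fingers":0.9},{"offset":[0,0,0],"spin":0,"fingers":0.9},{"offset":[0,0,0],"spin":0,"fingers":0.9}]'
python3 - <<'E'
from h import *
S=eyes.read_camera("side");T=eyes.read_camera("top")
cv2.imwrite("pics/s8.png",np.hstack([cv2.resize(S["image"][150:350,270:430],(400,500)),cv2.resize(T["image"][140:300,240:400],(400,500))])[:,:,::-1])
print(proj(S,(557.5,-49.5,130)))
E
```

```text
time: 12.85
position: [483.2, 162.0, 203.9]
ee_rot: [-0.19, 3.134, -0.001]
force: [1.6, -0.2, 0.4]
grip_width: 0.252
time: 13.52
position: [557.3, -51.1, 203.0]
ee_rot: [-0.202, -3.135, -0.002]
force: [-0.4, 1.9, 0.4]
grip_width: 0.249
time: 14.18
position: [556.8, -47.4, 203.8]
ee_rot: [1.609, 2.698, 0.001]
force: [0.5, 0.3, -0.8]
grip_width: 0.247
time: 14.85
position: [556.8, -47.8, 202.7]
ee_rot: [2.191, 2.252, 0.0]
force: [-0.2, -0.7, -0.3]
grip_width: 0.248
[334.79931192 269.27583353]
```

View pics/s8.png

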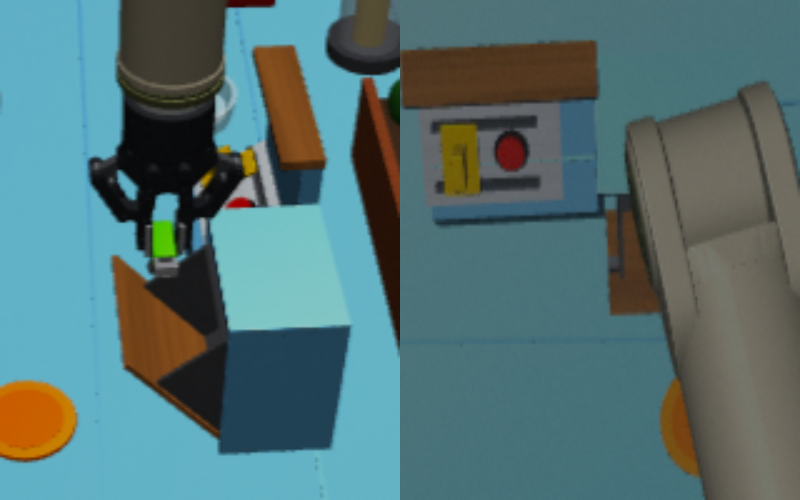

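The lighter is over the mouth centre, lengthwise. Lower to just above the rim, release part-open, and rise.

```bash
python3 -m pendant '[{"offset":[0,0,0.02],"spin":0,"fingers":0.9},{"offset":[0,0,0.02],"spin":0,"fingers":0.9},{"offset":[0,0,0.006],"spin":0,"fingers":0.9},{"offset":[0,0,0],"spin":0,"fingers":0.9},{"offset":[0,0,0],"spin":0,"fingers":0.9},{"offset":[0,0,0],"spin":0,"fingers":0},{"offset":[0,0,0],"spin":0,"fingers":0},{"offset":[0,0,0],"spin":0,"fingers":0}]'
python3 -m pendant '[{"offset":[0,0,0],"spin":0,"fingers":0},{"offset":[0,0,0],"spin":0,"fingers":0},{"offset":[0,0,0],"spin":0,"fingers":0},{"offset":[0,0,0],"spin":0,"fingers":0},{"offset":[0,0,-0.03],"spin":0,"fingers":0},{"offset":[0,0,-0.03],"spin":0,"fingers":0},{"offset":[0,0,-0.03],"spin":0,"fingers":0},{"offset":[0,0,-0.03],"spin":0,"fingers":0}]'
python3 -m pendant '[{"offset":[0,-0.036,0],"spin":0,"fingers":0},{"offset":[0.036,0,0],"spin":0,"fingers":0},{"offset":[0.036,0,0],"spin":0,"fingers":0},{"offset":[0.036,0,0],"spin":0,"fingers":0},{"offset":[0.036,0,0],"spin":0,"fingers":0},{"offset":[0.036,0,0],"spin":0,"fingers":0},{"offset":[0.036,0,0],"spin":0,"fingers":0},{"offset":[0.036,0,0],"spin":0,"fingers":0}]'
python3 -m pendant '[{"offset":[0,0,0],"spin":0,"fingers":0},{"offset":[0,0,0],"spin":0,"fingers":0},{"offset":[0,0,0],"spin":0,"fingers":0},{"offset":[0,0,0],"spin":0,"fingers":0},{"offset":[0,0,0],"spin":0,"fingers":0},{"offset":[0,0,0],"spin":0,"fingers":0},{"offset":[0,0,0],"spin":0,"fingers":0},{"offset":[0,0,0],"spin":0,"fingers":0}]'
python3 - <<'E'
from h import *
S=eyes.read_camera("side");T=eyes.read_camera("top")
a=np.hstack([cv2.resize(S["image"][150:350,270:430],(400,500)),cv2.resize(T["image"][180:240,310:390],(400,500))])
cv2.imwrite("pics/s9.png",cv2.convertScaleAbs(a,alpha=1.6)[:,:,::-1])
for n,c,b in(("S",S,(200,100,460,400)),("T",T,(180,150,420,320))):
    p=cv2.findNonZero(mask(c,(40,120,20),(65,255,255),b)); print(n,None if p is None else (len(p),p.reshape(-1,2).mean(0),cv2.boundingRect(p)))
E
```

```text
time: 15.62
position: [557.4, -47.9, 157.3]
ee_rot: [2.193, 2.248, 0.002]
force: [0.4, 0.1, -0.6]
grip_width: 0.5
time: 16.28
position: [556.5, -47.8, 277.7]
ee_rot: [-2.193, -2.249, 0.0]
force: [0.8, 0.4, -0.2]
grip_width: 0.502
time: 16.95
position: [514.4, 204.6, 276.5]
ee_rot: [2.194, 2.248, 0.0]
force: [0.4, 0.5, 1.1]
grip_width: 0.503
time: 17.62
position: [514.9, 202.4, 276.4]
ee_rot: [2.195, 2.247, 0.0]
force: [0.9, -0.1, -0.3]
grip_width: 0.5
S (2110, array([445.09146919, 226.49478673]), (348, 179, 112, 118))
T (136, array([343.74264706, 207.24264706]), (335, 204, 19, 8))
```

View pics/s9.png

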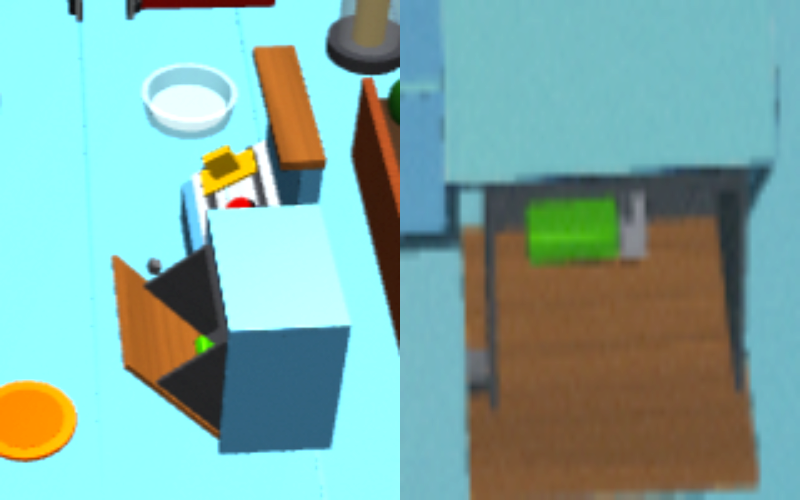

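The lighter lies in the bin, in the top crop at (585,228). Check its depth and that the other objects have not moved.

Run:
```python
from h import *
S=eyes.read_camera("side");T=eyes.read_camera("top")
p=cv2.findNonZero(mask(S,(40,120,20),(65,255,255),(340,275,362,300))).reshape(-1,2).mean(0)
X,e=tri(T,(343.7,207.2),S,p);print(p,X,e)
# mouth frame, tilt .7
m=np.array([557.5,-49.5,130]);y=np.radians(1.75)
Rm=Ro.from_euler('z',y).as_matrix()@Ro.from_euler('y',-.7).as_matrix();print("in mouth",Rm.T@(X-m))
old=cv2.imread("pics/top0.png")[:,:,::-1]
d=cv2.absdiff(T["image"],old).max(2)
for n,(x0,y0,x1,y1) in dict(ashtray=(155,175,210,230),dom=(435,170,500,235),cup=(435,240,480,280),coaster=(340,250,385,297),looks=(165,282,200,300),purple=(215,300,255,325)).items(): print(n,(d[y0:y1,x0:x1]>60).sum())
```

```text
[350.83333333 287.19444444] [600.44910746 -31.35387748  50.42928853] 2.6972139914858233
in mouth [-18.00305005  16.82605711 -88.87170365]
ashtray 51
dom 0
cup 0
coaster 0
looks 0
purple 11
```

```bash
python3 -c "
from station import job,ctrl
print(job.finish_job(), ctrl.get_obs()['time'])"
```

```text
the job is handed in; nothing more can be done
the job is handed in; nothing more can be done
```

I slid the tab aside to its end stop, pressed the button, and the bin sprung open. I then picked up the lime lighter, dropped it in, and handed the job in at about 18 s on the robot's clock. The rows cannot tilt the tool, so I used the rear finger of the open, upright gripper for the tab and button, keeping the gripper's body in front of the eave.

**Final checks:**
- **Lighter:** it is about 89 mm below the mouth and within its sides. The side view saw only part of it, and the two camera rays missed each other by 2.7 mm.
- **Console:** in the pictures the bin stands open, the tab is aside and the button is out.
- **Arm:** it was clear of everything, with the wrist force about zero.
- **Other objects:** the dominoes, cup, coaster and brown look-alike showed no change against the first top picture.
- **Flagged patches:** the comparison flagged a few changed pixels at the ashtray (51) and the purple look-alike (11). I put this down to the arm's overlap or shadow there; the ashtray looked in place in the side view. The arm stayed well above the ashtray and did not go near the purple one.

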